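# Stack the top frame on its base frame

## Robot

A 6-joint arm with a two-finger parallel gripper is mounted at the origin on a cart in front of the work surface, level with it; the furniture and walls round the work are solid. World frame = base frame: x ahead of the robot, y to its left, z up, the work surface at z = 0. Lengths are in m, angles in rad, forces in N, time in s.
With the tool pointing down it reaches from about 0.35 to 0.775 m from the base axis. Payload 5.5 kg.
Tool frame: the origin (TCP) lies between the finger pads; the fingertips stand 8 mm ahead of it and the grasp point (between the pads) lies 11 mm behind it; z points along the fingers, y is the line along which they close (so a half turn about z gives the same grasp; the last joint's range is limited). The gripper opens to 85 mm and grips with 20 to 120 N. Pads are 22 mm wide; open, the fingers measure 114 mm over their backs; the gripper's body (76 mm by 85 mm) begins 54 mm behind the grasp point. The pads swing forward as they close: fully open they stand 13 mm farther back than shut.
Start: joints at [1.179, 0.313, 0.046, 1.304, 0, 1.431], TCP at [0.143, 0.557, 0.239] pointing down, gripper open.
Joint ranges: [-2.76, 2.76], [-0.86, 1.69], [-1.03, 1.26], [-2.2, 2.34], [-1.47, 1.5], [-3.14, 3.14]. Speed limits (rad/s): [2.57, 2.57, 3.14, 3.14, 3.14, 3.14].

## Interface

Orientations are given as a unit quaternion [w, x, y, z].
In Python, from workcell import status, vision, job gives the robot as it stands. The module is installed in compiled form; this text tells all that it offers.
- The arm moves only by the tool apply_moves, never from a script. Its argument "moves" is one flat list of numbers, 6 for each row, row after row: the shift along the world's x, y, z in units of 25 mm (1.0 is 25 mm), then the turn, a rotation vector about the world's x, y, z in rad. In form: [x, y, z, rx, ry, rz, x, y, z, rx, ry, rz, ...]. A call has 1 to 20 rows; each row is the pose to reach, as a shift and turn from the pose commanded when the call began; what a row does not reach only later rows make up. A row lasts 1/12 s, in which the tool goes at most 41.7 mm and 7.16 degrees, less where a joint would pass 70% of its speed; a pose out of reach is approached as far as the arm can. A call with a gripper value outside its range is refused whole. "claw" is the opening in per cent of the stroke, from 0 (shut) to 100 (fully open), set as the call begins (left out, the last holds). The fingers move at their own pace and stop on an object; "newtons" is the grip in N (left out, the last holds). Time passes only in rows, so rows that repeat a pose let the fingers close. It gives the time, the measured TCP pose, the force, the opening and the grip force at its end, in the units of the state.
- status.get_state(): the state, without advancing time (a new reading comes with each control period).
- vision.read_camera(name): name is "scene" or "top"; returns a dict with "image" (480x640x3 uint8, blue, green, red), "camera_matrix" (3x3 intrinsics, pixels), "camera_from_world" (4x4, takes a point from world to camera coordinates). Camera axes: x right, y down, z forward; pixel columns grow to the right and rows downward; lengths in m; the calibration is good to about 2 mm. A picture is of the moment at which its call begins. There is no depth.
- job.hand_in(): hands the job in; it is judged then, once.
The state is a dict: "clock": time; "joint_pos": joint angles; "qvel": joint speeds; "tau": joint torques, N m; "tcp_pos": TCP position; "orientation": TCP orientation; "wrist_force": force on the tool from outside, world axes, zero at the start; "ft_torque": the same for the moment, N m; "finger_gap": finger opening in m; "grip_force": force on a finger pad.
Only numpy, scipy, OpenCV 4.12 (cv2) and the standard library are available. Lean on these libraries where they do the work, as an engineer would, in place of code of your own. Each camera call takes 0.05 s, during which the arm holds its last target. There are 200 camera calls.

## Task

Pick up the small steel stacking frame with the four legs by the black handle bar on top and stack it on the base frame it fits: all four legs down in the four corner cups, standing level on the cup floors, then let go. Only the oblong base has the right cup spacing, the square one is for another frame; leave the label roll that stands on the oblong base standing where it is.

Things in the scene. Friction and masses are not known exactly. Their poses are not given: they have to be found in the camera images.
- top_grip (a point): Centre of the handle bar of the loose top frame, a four-legged steel frame with a plywood deck, 148 x 98 x 130 mm, 0.3 to 0.65 kg. The black bar is level, 74 mm long (this point's x), 16 mm wide (y), 16 mm high; its centre is 122 mm above the undersides of the legs and 44 mm above the rails and deck below it, with nothing beside it. z up.
- top_feet (a point): Centre between the four legs of the top frame at the level of their undersides, 122 mm straight below top_grip, same axes. Round legs at x = +-65 mm, y = +-40 mm; feet 14 mm in diameter for the lowest 24 mm, 18 mm above; deck underside 64 mm or more above the feet. Either way round fits.
- oblong_centre (a point): Centre of the oblong base (176 x 126 mm, steel, fixed to the bench), at cup floor height, 6 mm above the bench. Cups at x = +-65 mm, y = +-40 mm (x = long side), bore 30 mm widening to 40 mm at the mouth, 20 mm deep; plywood deck 10 mm above the bench. Seated, top_feet is at this point. A square base like it (cups 80 x 80 mm apart) also stands here; the two swap places.
- goods_centre (a point): Centre (half-way up) of the loose label roll standing near the middle of the oblong base's deck: off-white, 44 mm in diameter, 37 mm high, 60 g. A similar roll stands on the square base.
Not all that is in view belongs to the job. What is shaped like the part that bears goods_centre but pink is not meant.

How it is judged:
At the end, for the whole second after the job is handed in: The top frame stands in the oblong base: its centre within 13 mm of the base's, long sides parallel within about 10 degrees (either way round), feet within 5 mm of the cup floors, level within 3.4 degrees, and the label roll still on the deck beneath it (within 50 mm of the base's centre) (horizontal distance between top_feet and oblong_centre below 0.013 m and z of top_feet in the frame of oblong_centre below 0.005 m and angle between the x axis of top_feet and the x axis of oblong_centre, either way round below 0.17 rad and angle between top_feet's own z axis and vertical below 0.06 rad and horizontal distance between goods_centre and oblong_centre below 0.05 m); the robot touches nothing.
It fails at once if the label roll on the oblong base is pushed more than 30 mm or tipped over (distance of goods_centre from where it was at the start of the episode above 0.03 m or angle between goods_centre's own z axis and vertical above 0.4 rad).
It also fails if it takes over 42 s, if anything falls off the work surface, if the arm or the gripper's body presses on something with over 40 N, if the wrist force passes 120 N, or if a joint passes its speed limit or range.

## Working session

There is one attempt and no reset: what is moved stays moved. The work goes in short steps, Python scripts to look and compute and a tool call to move; the robot and the scene stay as the last step left them, time stands still between calls to the robot, and variables do not carry over. Pictures are saved under pics/ and viewed, at most 10 in all, crops included, and the job is handed in when it is done.

Besides the shell and the picture viewer there is one more tool, called after ">>>" as a command line: name --argument value ..., lists and objects as JSON in quotes. apply_moves: Moves the arm, as the interface text tells. Its arguments: {"type":"object","properties":{"moves":{"type":"array","items":{"type":"number"}},"claw":{"type":"number"},"newtons":{"type":"number"}},"required":["moves"]}

```bash
mkdir -p pics; cat > h.py <<'E'
import numpy as np, cv2
from workcell import status, vision, job
def cam(n):
    d=vision.read_camera(n); return d["image"],np.array(d["camera_matrix"]),np.array(d["camera_from_world"])
def ray(K,T,u,v):
    R=T[:3,:3]; c=-R.T@T[:3,3]; return c,R.T@np.linalg.solve(K,[u,v,1.])
def onz(K,T,u,v,z):
    c,d=ray(K,T,u,v); return c+d*(z-c[2])/d[2]
def proj(K,T,p):
    q=K@(T[:3,:3]@np.asarray(p)+T[:3,3]); return q[:2]/q[2]
E
python3 - <<'E'
from h import *
for n in("scene","top"):
    i,K,T=cam(n); cv2.imwrite(f"pics/{n}0.png",i); print(n,K[0,0],(-T[:3,:3].T@T[:3,3]).round(3),T[:3,:3].round(2).tolist())
s=status.get_state();print(s["tcp_pos"],s["orientation"],s["finger_gap"],s["clock"])
E
```

```text
scene 487.0799954589373 [ 0.072 -0.583  0.821] [[0.79, -0.61, -0.02], [-0.42, -0.53, -0.74], [0.44, 0.59, -0.68]]
top 564.4302047400804 [0.291 0.034 1.415] [[0.01, -1.0, 0.01], [-0.99, -0.02, -0.16], [0.16, -0.01, -0.99]]
[0.14311655 0.55645737 0.2385171 ] [-2.06024051e-04  1.25579174e-01  9.92083277e-01 -7.74828695e-04] 0.0853554363968454 0.1
```

View pics/scene0.png

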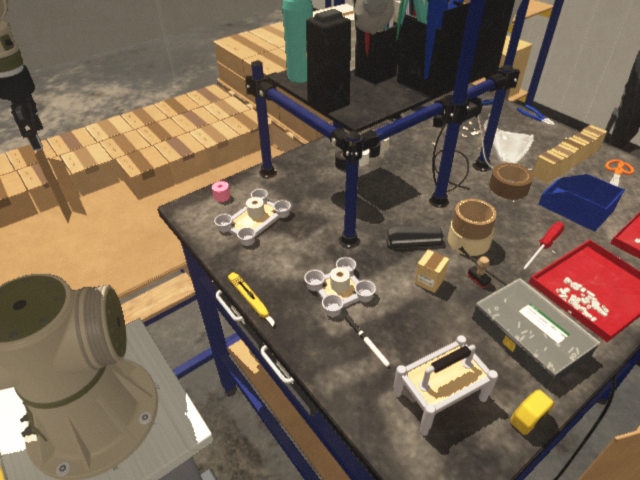

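View pics/top0.png

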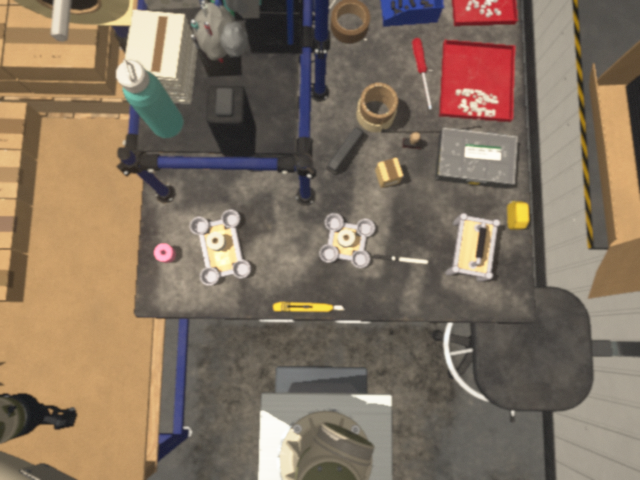

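The top view shows the top frame at about (476,247), with its black bar at (482,244). The oblong base is at (220,247) with cups near (200,225), (231,219), (210,275) and (241,268). The square base is at (347,240). A blue shelf rack stands behind the bases. I'll measure the positions on enlarged crops.

```bash
python3 - <<'E'
from h import *
t=cv2.imread("pics/top0.png"); s=cv2.imread("pics/scene0.png")
a=cv2.resize(t[200:295,175:270],(400,400),interpolation=cv2.INTER_CUBIC)
b=cv2.resize(t[200:295,430:525],(400,400),interpolation=cv2.INTER_CUBIC)
cv2.imwrite("pics/c1.png",np.hstack([a,b]))
a=cv2.resize(s[170:265,205:300],(400,400),interpolation=cv2.INTER_CUBIC)
b=cv2.resize(s[330:440,388:498],(400,400),interpolation=cv2.INTER_CUBIC)
cv2.imwrite("pics/c2.png",np.hstack([a,b]))
i,K,T=cam("top")
print("base",onz(K,T,220,247,.02),"frame",onz(K,T,476,247,.12), "beam",[onz(K,T,u,160,z).round(3) for u in(130,300) for z in(.2,.3,.4)])
E
```

```text
base [0.50756312 0.26946935 0.02      ] frame [ 0.50175761 -0.34285113  0.12      ] beam [array([0.672, 0.447, 0.2  ]), array([0.641, 0.413, 0.3  ]), array([0.61 , 0.379, 0.4  ]), array([0.679, 0.069, 0.2  ]), array([0.647, 0.066, 0.3  ]), array([0.615, 0.063, 0.4  ])]
```

View pics/c1.png

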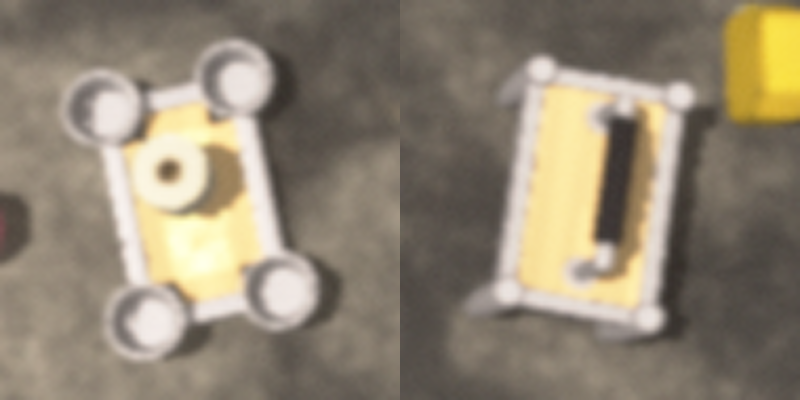

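View pics/c2.png

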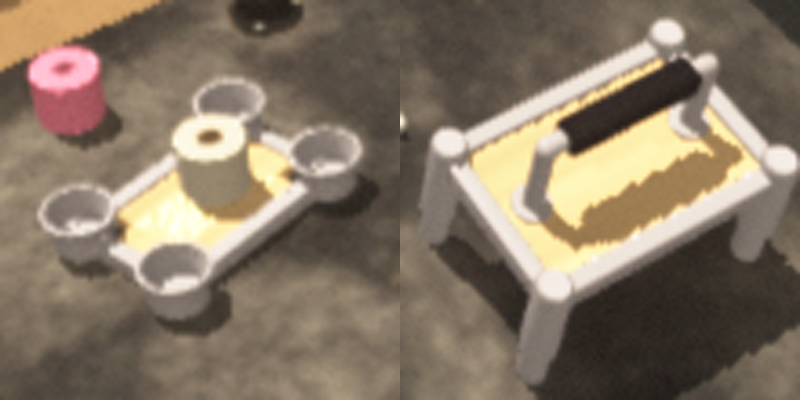

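The crops show the four cup mouths and the bar clearly. In c1 the mouth centres are at (103,108), (236,79), (147,320) and (282,288), and the bar runs from (622,115) to (605,243). In c2 the mouths are at (79,212), (229,103), (325,150) and (174,268), and the roll stands upright near the far end.

```bash
python3 - <<'E'
from h import *
ti,K,T=cam("top"); si,Ks,Ts=cam("scene")
f=95/400
def ang(p,q): return np.degrees(np.arctan2((q-p)[1],(q-p)[0]))
def cups(P,K,T,ox,oy):
    Q=[onz(K,T,ox+u*f,oy+v*f,.026) for u,v in P]
    c=np.mean(Q,0); d=(Q[0]+Q[1]-Q[2]-Q[3])/2
    print("cups",c.round(4),np.linalg.norm(d).round(4),np.linalg.norm((Q[0]+Q[2]-Q[1]-Q[3])/2).round(4),np.degrees(np.arctan2(d[1],d[0])).round(2))
cups([(103,108),(236,79),(147,320),(282,288)],K,T,175-.37,200-.37)
# scene: near-left(79,212), far(229,103), right(325,150), near(174,268): long ends pairs (far,right) vs (left,near)
cups([(229,103),(325,150),(79,212),(174,268)],Ks,Ts,205-.37,170-.37)
def bar(img,K,T,x0,x1,y0,y1,z):
    hsv=cv2.cvtColor(img,cv2.COLOR_BGR2HSV)
    m=(hsv[...,2]<75).astype(np.uint8); k=np.zeros_like(m);k[y0:y1,x0:x1]=1;m*=k
    n,l,st,ce=cv2.connectedComponentsWithStats(m); j=1+np.argmax(st[1:,4])
    c=cv2.findContours((l==j).astype(np.uint8),0,2)[0][0]
    r=cv2.minAreaRect(c); b=cv2.boxPoints(r); b=b[np.argsort(b[:,1])]
    e1,e2=b[:2].mean(0),b[2:].mean(0)
    if abs(b[:,0].ptp() if hasattr(b,'ptp') else np.ptp(b[:,0]))>np.ptp(b[:,1]):
        b=b[np.argsort(b[:,0])]; e1,e2=b[:2].mean(0),b[2:].mean(0)
    p,q=onz(K,T,*e1,z),onz(K,T,*e2,z)
    print("bar",st[j,4],r,ce[j],onz(K,T,*ce[j],z).round(4),((p+q)/2).round(4),np.linalg.norm(p-q).round(4),ang(p,q).round(2))
    return ray(K,T,*ce[j])
A=bar(ti,K,T,565-90,590,222,265,.124)
B=bar(si,Ks,Ts,428,476,343,375,.124)
(c1,d1),(c2,d2)=A,B
x=np.linalg.lstsq(np.c_[d1,-d2],c2-c1,rcond=None)[0]
print("tri",c1+d1*x[0],c2+d2*x[1])
# leg tops from the top crop
Q=[onz(K,T,430-.37+u*f,200-.37+v*f,.085) for u,v in((141,68),(280,95),(108,290),(250,317))]
d=(Q[0]+Q[1]-Q[2]-Q[3])/2; print("legs",np.mean(Q,0).round(4),np.linalg.norm(d),np.degrees(np.arctan2(d[1],d[0])))
# rack beam height from shelf corner joint
(c1,d1),(c2,d2)=ray(K,T,294,163),ray(Ks,Ts,348,140)
x=np.linalg.lstsq(np.c_[d1,-d2],c2-c1,rcond=None)[0]; print("rack corner",c1+d1*x[0],c2+d2*x[1])
E
```

```text
cups [0.5075 0.268  0.026 ] 0.1294 0.0806 14.29
cups [0.5056 0.2676 0.026 ] 0.1309 0.079 14.53
bar 365 ((538.4201049804688, 243.00318908691406), (42.32615661621094, 8.433258056640625), 87.70938873291016) [538.40273973 243.17260274] [ 0.5125 -0.4878  0.124 ] [ 0.5132 -0.4879  0.124 ] 0.0999 179.48
bar 367 ((451.2000732421875, 358.4000244140625), (9.838699340820312, 40.24921798706055), 63.43495178222656) [451.28610354 358.41144414] [ 0.5102 -0.3558  0.124 ] [ 0.5107 -0.3558  0.124 ] 0.0736 -10.66
tri [ 0.48762638 -0.42929269  0.26893493] [ 0.43358842 -0.3954983   0.24599988]
legs [ 0.512  -0.3529  0.085 ] 0.1301588244125499 -9.683961192304581
rack corner [0.64926171 0.07946163 0.27267316] [0.651065   0.07831394 0.27319313]
```

Base: centre about (0.5065, 0.268), yaw 14.4°. Frame: about (0.511, -0.355), yaw -10°. The top-view bar mask caught the table edge, so I'm discarding it. I'll move above the bar and then check it again in the camera.

>>> apply_moves --moves '[11,-14.3,0,0,0,0.04,11,-14.3,0,0,0,0.04,11,-14.3,0,0,0,0.04,11,-14.3,0,0,0,0.04,11,-14.3,0,0,0,0.04,11,-14.3,0,0,0,0.04,11,-14.3,0,0,0,0.04,11,-14.3,0,0,0,0.04,11,-14.3,0,0,0,0.04,11,-14.3,0,0,0,0.04,11,-14.3,0,0,0,0.04,14.7,-36.4,0,0,0,0.077,14.7,-36.4,0,0,0,0.077,14.7,-36.4,0,0,0,0.077,14.7,-36.4,0,0,0,0.077,14.7,-36.4,0,0,0,0.077,14.7,-36.4,0,0,0,0.077,14.7,-36.4,0,0,0,0.077,14.7,-36.4,0,0,0,0.077,14.7,-36.4,0,0,0,0.077]' --claw 100 --newtons 60

```text
clock: 1.92
tcp_pos: [0.48, -0.1726, 0.2394]
orientation: [0.0, 0.087, 0.996, 0.0]
wrist_force: [0.8, 0.5, 1.0]
finger_gap: 0.0854
grip_force: 0.0
```

>>> apply_moves --moves '[1.24,-7.3,0,0,0,0,1.24,-7.3,0,0,0,0,1.24,-7.3,0,0,0,0,1.24,-7.3,0,0,0,0,1.24,-7.3,0,0,0,0,1.24,-7.3,0,0,0,0,1.24,-7.3,0,0,0,0,1.24,-7.3,0,0,0,0]'

```text
clock: 2.58
tcp_pos: [0.5108, -0.3521, 0.239]
orientation: [-0.0, 0.087, 0.996, 0.001]
wrist_force: [0.7, 0.5, -0.2]
finger_gap: 0.0854
grip_force: 0.0
```

```bash
python3 - <<'E'
from h import *
s=status.get_state();print(s["tcp_pos"],s["orientation"],s["clock"])
ti,K,T=cam("top"); si,Ks,Ts=cam("scene")
t=cv2.imread("pics/top0.png")
print("bar top-view",onz(K,T,430-.37+213.5*.2375,200-.37+179*.2375,.126))
p,q=onz(K,T,430+222*.2375,200+115*.2375,.126),onz(K,T,430+205*.2375,200+243*.2375,.126)
print("yaw",np.degrees(np.arctan2((p-q)[1],(p-q)[0])),np.linalg.norm(p-q))
a=cv2.resize(si[260:430,360:530],(560,560),interpolation=cv2.INTER_CUBIC);cv2.imwrite("pics/s1.png",a)
E
```

```text
[ 0.51084568 -0.35211906  0.23896849] [-4.63240940e-04  8.72371213e-02  9.96187276e-01  6.16888280e-04] 2.5833
bar top-view [ 0.51238075 -0.35156758  0.126     ]
yaw -9.257765676520714 0.07275978378629105
```

View pics/s1.png

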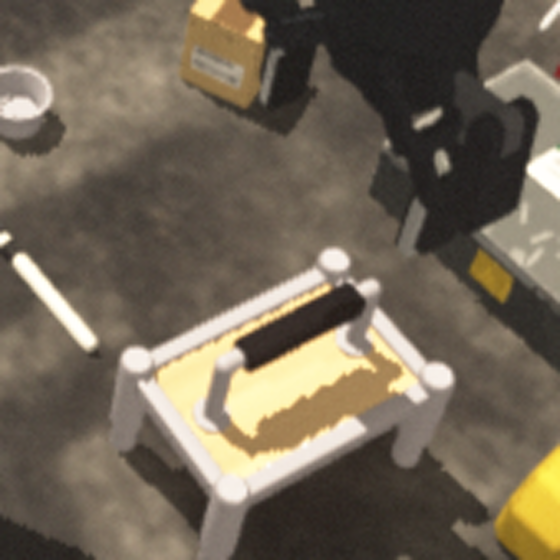

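The gripper hangs above the frame, straddling the line of the bar at crop pixel (300,325). The bar estimates agree to within 4 mm, so I'll go down and grip.

>>> apply_moves --moves '[0.02,-0.06,-1.5,0,0,0.004,0.02,-0.06,-3,0,0,0.004,0.02,-0.06,-4,0,0,0.004,0.02,-0.06,-4.6,0,0,0.004,0.02,-0.06,-5.1,0,0,0.004,0.02,-0.06,-5.1,0,0,0.004,0.02,-0.06,-5.1,0,0,0.004,0.02,-0.06,-5.1,0,0,0.004]'

```text
clock: 3.35
tcp_pos: [0.5124, -0.3541, 0.1133]
orientation: [0.001, 0.085, 0.996, -0.0]
wrist_force: [-0.7, -1.3, 0.2]
finger_gap: 0.0854
grip_force: 0.0
```

>>> apply_moves --moves '[0,0,0,0,0,0,0,0,0,0,0,0,0,0,0,0,0,0,0,0,0,0,0,0,0,0,0,0,0,0,0,0,0,0,0,0,0,0,0,0,0,0,0,0,0,0,0,0,0,0,0,0,0,0,0,0,0,0,0,0]' --claw 0 --newtons 80

```text
clock: 4.18
tcp_pos: [0.5118, -0.3542, 0.1121]
orientation: [0.0, 0.085, 0.996, 0.0]
wrist_force: [-0.3, 2.1, 4.9]
finger_gap: 0.0144
grip_force: 78.5
```

>>> apply_moves --moves '[0,0,1,0,0,0,0,0,2,0,0,0,0,0,3,0,0,0,0,0,4,0,0,0,0,0,4.5,0,0,0,0,0,4.5,0,0,0,-0.3,1,4.5,0,0,0,-0.5,2,4.5,0,0,0.05,-0.8,3,4.5,0,0,0.1,-1,4,4.5,0,0,0.15,-1,5,4.5,0,0,0.2,-1,6,4.5,0,0,0.25,-1,7,4.5,0,0,0.3,-1,8,4.5,0,0,0.35,-1,9,4.5,0,0,0.4,-1,10,4.5,0,0,0.42,-1,11,4.5,0,0,0.42,-1,12,4.5,0,0,0.42,-1,12,4.5,0,0,0.42,-1,12,4.5,0,0,0.42]'

```text
clock: 5.85
tcp_pos: [0.4856, -0.0532, 0.2224]
orientation: [-0.002, -0.126, 0.992, 0.0]
wrist_force: [0.2, -0.7, -4.6]
finger_gap: 0.0146
grip_force: 79.5
```

>>> apply_moves --moves '[0,1,0,0,0,0,0,2.2,0,0,0,0,0,3.4,0,0,0,0,0,4.6,0,0,0,0,0,5.8,0,0,0,0,0,7,0,0,0,0,0,8.2,0,0,0,0,0.2,9.4,0,0,0,0,0.5,10.5,0,0,0,0,0.7,11.5,0,0,0,0,0.84,12.3,0,0,0,0,0.84,12.8,0,0,0,0,0.84,12.8,0,0,0,0,0.84,12.8,0,0,0,0,0.84,12.8,0,0,0,0,0.84,12.8,0,0,0,0]'

```text
clock: 7.18
tcp_pos: [0.5076, 0.2642, 0.224]
orientation: [-0.0, -0.124, 0.992, -0.0]
wrist_force: [-0.2, 0.0, -5.6]
finger_gap: 0.0146
grip_force: 79.7
```

```bash
python3 - <<'E'
from h import *
s=status.get_state();print(s["tcp_pos"],s["orientation"],s["clock"])
ti,K,T=cam("top"); si,Ks,Ts=cam("scene")
c=np.array([s["tcp_pos"][0],s["tcp_pos"][1]])
def L(c,a,z): 
    a=np.radians(a);R=np.array([[np.cos(a),-np.sin(a)],[np.sin(a),np.cos(a)]])
    return [np.r_[c+R@[x,y],z] for x in(.065,-.065) for y in(.04,-.04)]
# print expected pixels in the crop for foot undersides
f=800/160
for n,P in(("feet",L(c,14.5,s["tcp_pos"][2]-.111)),("cups",L(np.array([.5065,.268]),14.4,.026))):
    print(n,[((proj(Ks,Ts,p)-[180,120]+.4)*f).round(0).tolist() for p in P])
cv2.imwrite("pics/s2.png",cv2.resize(si[120:240,180:340],(800,600),interpolation=cv2.INTER_CUBIC))
cv2.imwrite("pics/t2.png",cv2.resize(ti[190:300,150:290],(700,550),interpolation=cv2.INTER_CUBIC))
E
```

```text
[0.50763554 0.26420548 0.22404922] [-3.68244975e-04 -1.23503779e-01  9.92343998e-01 -2.65731351e-04] 7.1833
feet [[387.0, 237.0], [507.0, 294.0], [198.0, 365.0], [320.0, 430.0]]
cups [[398.0, 371.0], [512.0, 429.0], [219.0, 500.0], [335.0, 566.0]]
```

View pics/s2.png

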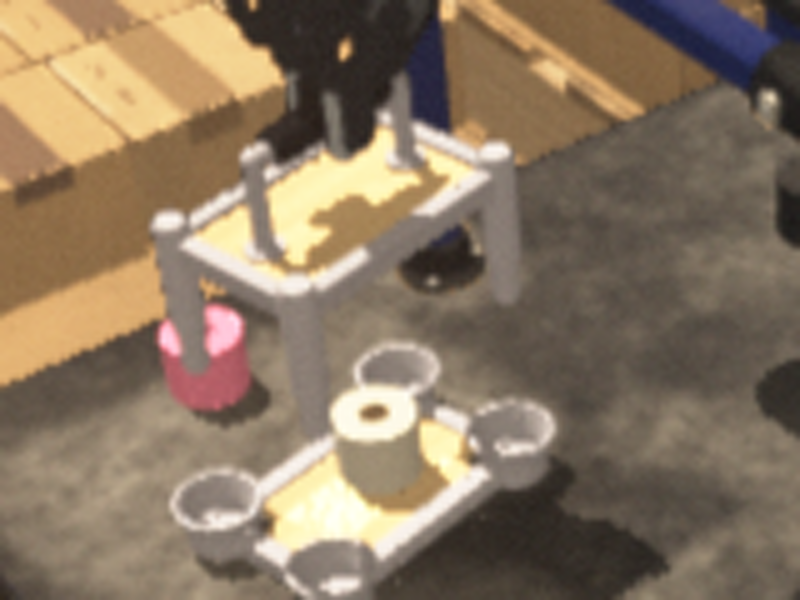

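The frame hangs level, with feet at (507,297), (312,430) and (196,367), within a few pixels of prediction. The cups at (512,430) and (217,500) also match. I'll shift 3.5 mm in y and go down to just above the cup floors.

>>> apply_moves --moves '[-0.04,0.14,-0.8,0,0,0,-0.04,0.14,-1.6,0,0,0,-0.04,0.14,-2.2,0,0,0,-0.04,0.14,-2.7,0,0,0,-0.04,0.14,-3.0,0,0,0,-0.04,0.14,-3.0,0,0,0,-0.04,0.14,-3.0,0,0,0,-0.04,0.14,-3.0,0,0,0]'

```text
clock: 7.95
tcp_pos: [0.5074, 0.2691, 0.1504]
orientation: [0.001, -0.124, 0.992, 0.0]
wrist_force: [-0.3, 0.4, -4.5]
finger_gap: 0.0148
grip_force: 79.6
```

```bash
python3 - <<'E'
from h import *
s=status.get_state();print(s["tcp_pos"],s["orientation"],s["clock"])
si,Ks,Ts=cam("scene")
cv2.imwrite("pics/s3.png",cv2.resize(si[150:255,200:340],(800,600),interpolation=cv2.INTER_CUBIC))
E
```

```text
[0.50739879 0.26909152 0.15041943] [ 8.47816822e-04 -1.24119525e-01  9.92266881e-01  2.47981916e-04] 7.95
```

View pics/s3.png

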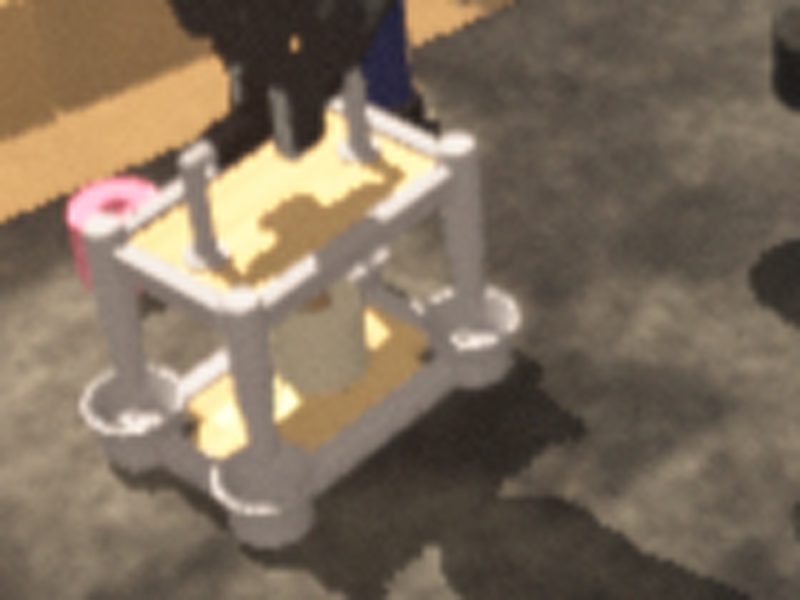

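The feet hang directly over the cups, at (465,315), (130,390) and (262,465), and the roll stands clear underneath. I'll continue down slowly.

>>> apply_moves --moves '[-0.02,-0.04,-0.3,0,0,0,-0.02,-0.04,-0.6,0,0,0,-0.02,-0.04,-0.8,0,0,0,-0.02,-0.04,-1.0,0,0,0,-0.02,-0.04,-1.15,0,0,0,-0.02,-0.04,-1.15,0,0,0,-0.02,-0.04,-1.15,0,0,0]'

```text
clock: 8.58
tcp_pos: [0.506, 0.268, 0.1202]
orientation: [-0.0, -0.124, 0.992, -0.0]
wrist_force: [0.0, -0.4, -5.1]
finger_gap: 0.0143
grip_force: 79.7
```

>>> apply_moves --moves '[0,0,-0.05,0,0,0,0,0,-0.1,0,0,0,0,0,-0.1,0,0,0,0,0,-0.1,0,0,0]'

```text
clock: 8.92
tcp_pos: [0.5063, 0.2681, 0.1182]
orientation: [0.0, -0.124, 0.992, 0.0]
wrist_force: [0.3, -0.3, -5.0]
finger_gap: 0.0142
grip_force: 79.8
```

>>> apply_moves --moves '[0,0,-0.04,0,0,0,0,0,-0.08,0,0,0,0,0,-0.08,0,0,0,0,0,-0.08,0,0,0]'

```text
clock: 9.25
tcp_pos: [0.5063, 0.2686, 0.118]
orientation: [0.001, -0.124, 0.992, 0.001]
wrist_force: [-2.8, 1.0, 7.1]
finger_gap: 0.0144
grip_force: 81.3
```

Contact came at the expected height, TCP z 0.118, so the feet are on the cup floors. Letting go.

>>> apply_moves --moves '[0,0,0.04,0,0,0,0,0,0.04,0,0,0,0,0,0.04,0,0,0,0,0,0.04,0,0,0,0,0,0.04,0,0,0,0,0,0.04,0,0,0,0,0,0.04,0,0,0,0,0,0.04,0,0,0,0,0,0.04,0,0,0,0,0,0.04,0,0,0,0,0,1,0,0,0,0,0,2,0,0,0,0,0,3,0,0,0,0,0,3.6,0,0,0,0,0,3.6,0,0,0,0,0,3.6,0,0,0]' --claw 100

```text
clock: 10.58
tcp_pos: [0.5068, 0.2683, 0.2068]
orientation: [0.001, -0.124, 0.992, 0.0]
wrist_force: [0.0, 0.3, -0.0]
finger_gap: 0.0852
grip_force: 0.0
```

```bash
python3 - <<'E'
from h import *
s=status.get_state();print(s["tcp_pos"],s["finger_gap"],s["wrist_force"],s["clock"])
si,Ks,Ts=cam("scene")
cv2.imwrite("pics/s4.png",cv2.resize(si[150:255,200:340],(800,600),interpolation=cv2.INTER_CUBIC))
E
```

```text
[0.50679439 0.26826599 0.20682531] 0.0852410989580784 [ 0.03151206  0.30352163 -0.04500613] 10.5833
```

View pics/s4.png

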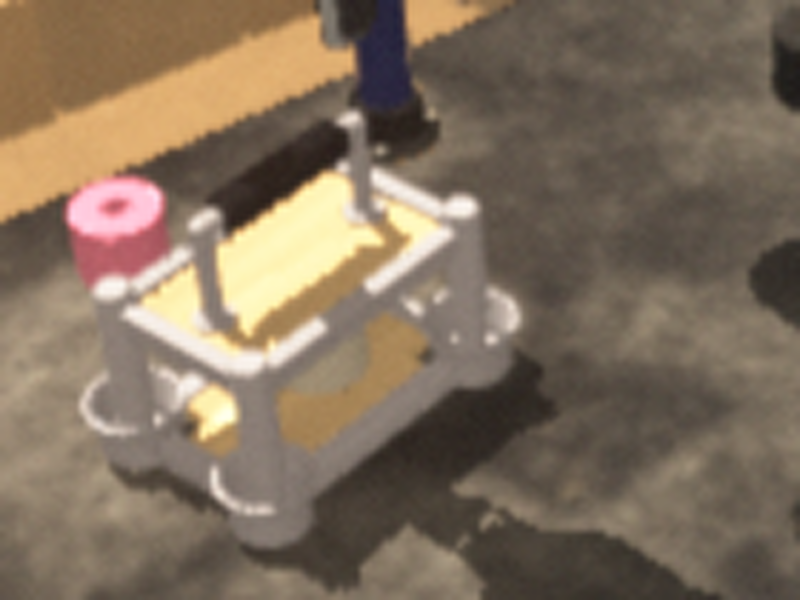

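The frame stands level with its legs down in the cups at (465,330), (130,410) and (262,490). The roll is underneath and the gripper is clear.

```bash
python3 -c "
from workcell import job; print(job.hand_in())"
```

```text
the job is handed in; nothing more can be done
None
```

The top frame is stacked on the oblong base, level in the camera view with its legs down in the cups; the label roll is still standing underneath, the gripper is clear, and the job is handed in (no verdict was returned).

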